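# Throw the stiff toggle clamp with an extension bar

## Task

Clamp the road stud in the drilling fixture: slip the loose extension bar fully over the short upward-sloping handle stub of the toggle clamp, up to its shoulder, and with the bar swing the handle round past its dead point until it snaps over against its stop and the pad holds the stud firmly in the V. Then pull the bar off and lay it flat on the table top, clear of the fixture. The stub is too stiff for fingers, so work it with the bar only, and leave the things lying around where they are.

Things in the scene. Friction and masses are not known exactly. Their poses are not given: they have to be found in the camera images.
- drill_fixture: Drilling fixture fixed to the table. Origin on the table under the clamp's pivot, z up. Base plate 150 (x) by 330 (y) by 12 mm high, y -50 to +280. Clamp block round the pivot: 40 mm wide, y -26 to +66, up to z 56; its plunger pushes along +y at z 34 toward the stud; two inclined jaws, top at z 48, at y +190 to +240 form the V stop. Nothing else stands on it.
- pivot (a point): Point on the handle's vertical pivot axis, 70 mm over the table; axes as drill_fixture. Resistance of the handle about it rises to about 2.5 N m near joint value 0.75, falls to nothing at the dead point 1.45; beyond it the clamp pulls itself to its stop and stays. Let go before 1.45 it springs back open. 15 to 20 N on the bar's sleeve throws it.
- clamp_handle (a joint): Handle angle about the vertical pivot axis (rad), growing anticlockwise seen from above. Starts at 0 (open), dead point 1.45, stop at 1.70. At 0 the stub points, seen from above, along the fixture's -x turned 10 degrees toward -y; at 1.70 along -y turned about 17 degrees toward +x.
- handle_hub: Hub of the handle; turns with it. Origin on the pivot axis 73 mm over the table, z up, x level and straight over or under the stub (the stub lies in the plane y = 0). The stub runs from this origin outward, rising from x toward z at a slope that is set anew each time, 10 to 30 degrees, in a very stiff joint; no reading gives it: look, or feel for it with the bar.
- stub_root (a point): Where the stub's axis meets the pivot axis (same point as the hub's origin). Measured from here along the stub: neck of 24 mm diameter to 35 mm, ending in a shoulder; then a round steel bar of 16 mm diameter to 73 mm, then a conical nose (16 to 7 mm) to 85 mm. Nothing stands in the quarter that the stub sweeps.
- extension_bar: Loose bar lying flat in front and right of the fixture: 170 mm long, 28 by 28 mm, about 0.3 kg. Origin at its middle (14 mm over the table), x along it to the open end. Socket end: square hole 20 by 20 mm, 54 mm deep, mouth at x +85. Other end solid, black rubber sleeve from x -85 to +19: grip here across the 28 mm (x -30 is near the centre of mass).
- bar_mouth (a point): Centre of the bar's open socket mouth, at x +85 mm of extension_bar, same axes.
- work_stud: The closed round road stud that is to be held, 128 mm diameter, 47 mm high, loose on the fixture's base plate between pad and V, 4 to 9 mm short of the V at first. Origin at the middle of its underside. The clamp pushes it into the V by itself.
- stud_home (a point): Where the stud's underside centre stands when the stud is home in the V; on the base plate's top, axes as drill_fixture.
- push_pad: Round rubber pad (34 mm diameter, 10 mm thick) on a spring at the plunger's end; presses the stud with about 14 N when the clamp is thrown. Origin at the centre of its back face.
- stud_04: Bystander: another loose road stud, 128 mm diameter, 47 mm high, standing on the table near its front edge. Origin under its centre.
- thread_lock: Bystander: small bottle, 33 mm diameter, 88 mm high, standing at the right. Origin under its centre.
- spare_housing: Bystander: open round stud housing, 128 mm diameter, 36 mm high, on the left. Origin under its centre.
- caliper: Bystander: caliper, 58 by 225 by 13 mm, lying at the front left. Origin under its centre, long axis y.
Things that resemble listed ones, but are neither listed nor needed, are in the scene too. What is shaped like the extension_bar but yellow is not meant.

How it is judged:
By the outcome, as a careful person would: the job done as asked, in the order asked, and still so for the second after the job is handed in, with the robot touching nothing.
It also fails if it takes over 61 s, if anything falls off the work surface, if the arm or the gripper's body presses on something with over 40 N, if the wrist force passes 120 N, or if a joint passes its speed limit or range.

## Robot

A 6-joint arm with a two-finger parallel gripper is mounted at the origin on a cart in front of the work surface, level with it; the furniture and walls round the work are solid. World frame = base frame: x ahead of the robot, y to its left, z up, the work surface at z = 0. Lengths are in m, angles in degrees, forces in N, time in s.
With the tool pointing down it reaches from about 0.25 to 0.725 m from the base axis. Payload 9.7 kg.
Tool frame: the origin (TCP) lies between the finger pads; the fingertips stand 22 mm ahead of it and the grasp point (between the pads) lies 3 mm ahead of it; z points along the fingers, y is the line along which they close (so a half turn about z gives the same grasp; the last joint's range is limited). The gripper opens to 85 mm and grips with 20 to 120 N. Pads are 22 mm wide; open, the fingers measure 114 mm over their backs; the gripper's body (76 mm by 85 mm) begins 54 mm behind the grasp point. The pads swing forward as they close: fully open they stand 13 mm farther back than shut.
Start: joints at [68.411, 4.979, 10.078, 95.1, 0, 90], TCP at [0.202, 0.511, 0.22] pointing down, gripper open.
Joint ranges: [-179.16, 179.16], [-48.56, 103.87], [-65.8, 70.77], [-126.05, 130.52], [-82.76, 87.17], [-180, 180]. Speed limits (degrees/s): [127.2, 127.2, 147.25, 180, 180, 180].

## Interface

Orientations are given as [roll, pitch, yaw] about the fixed x, y, z axes, in that order (R = Rz(yaw) Ry(pitch) Rx(roll)).
In Python, from workcell import bot, viewer, finder gives the robot as it stands.
- The arm moves only by the tool move_arm, never from a script. Its arguments are lists of equal length, an entry for each row: "offset": the shift along the tool's x, y, z in cm, a list of three; "twist": the turn, a rotation vector about the tool's x, y, z in rad, a list of three; "grip": the opening, from 0 (shut) to 1 (fully open). In form: {"offset": [[x, y, z], ...], "twist": [[ax, ay, az], ...], "grip": [grip, ...]}. A call has 1 to 5 rows; each row shifts and turns the commanded pose from where the row before left it, along the tool's axes as they then stand; what a row does not reach is not made up. A row lasts 1/10 s, in which the tool goes at most 50 mm and 8.59 degrees, less where a joint would pass 70% of its speed; a pose out of reach is approached as far as the arm can. A call is refused whole if a number of a shift passes 5 or a number of a turn 0.15, either way. A call with a gripper value outside its range is refused whole. The fingers move at their own pace and stop on an object; "force" is the grip in N (left out, the last holds). Time passes only in rows, so rows that do not move let the fingers close. It gives the time, the measured TCP pose, the force, the opening and the grip force at its end, in the units of the state.
- bot.get_obs(): the state, without advancing time (a new reading comes with each control period).
- viewer.camera(name): name is "scene" or "top"; returns a dict with "color" (400x640x3 uint8, red, green, blue), "depth" (400x640 float32, m along the optical axis (not along the pixel's ray), 0 where there is no reading), "vfov" (degrees; the focal length in pixels is half the picture's height over the tangent of half this angle, whatever the lens; pixels are square), "cx", "cy" (the principal point, pixels), "k1" (the pictures are not rectified: a ray, as slopes to the right and down, at radius r is drawn at 1 + k1 r^2 times it, then the intrinsics apply), "position" and "attitude" of the camera in the world. Camera axes: x right, y down, z forward; pixel columns grow to the right and rows downward; lengths in m; the calibration is good to about 2 mm. A picture is of the moment at which its call begins.
- bot.job_done(): hands the job in; it is judged then, once.
Trained networks look in a picture, given as the dict that the camera call returned (one of the last four; its "shot" number tells which), for a name from the list of things; names that differ only in an ending like _2 or _b are one class to them, and where a whole thing is asked for, a point or a joint stands for the part that bears it (a point fixed in the world has none). Each returns a list of dicts, best first, with "p" (0 to 1); they miss things now and then, are a little off and sometimes report something else, mostly with a low value. They report only what shows in the picture. A call takes as long as a camera call. They do not tell look-alikes from the thing itself.
- finder.boxes_of(picture, thing): "position" ([column, row] in pixels, amid what is visible of it).
- finder.pinpoint(picture, thing): "position" ([column, row] in pixels: a listed point, or the origin of a listed thing).
The state is a dict: "time": time; "q": joint angles; "qd": joint speeds; "joint_efforts": joint torques, N m; "ee_pos": TCP position; "tcp_rot": TCP orientation; "wrist_force": force on the tool from outside, world axes, zero at the start; "torque": the same for the moment, N m; "opening": finger opening in m; "grasp_force": force on a finger pad.
Only numpy, scipy, OpenCV 4.12 (cv2) and the standard library are available. Lean on these libraries where they do the work, as an engineer would, in place of code of your own. Each camera call takes 0.05 s, during which the arm holds its last target. There are 200 camera calls.

## Working session

There is one attempt and no reset: what is moved stays moved. The work goes in short steps, Python scripts to look and compute and a tool call to move; the robot and the scene stay as the last step left them, time stands still between calls to the robot, and variables do not carry over. Pictures are saved under pics/ and viewed, at most 11 in all, crops included, and the job is handed in when it is done.

Besides the shell and the picture viewer there is one more tool, called after "Request:" by a JSON object that holds its "op" and its "data", one argument or row to a line. move_arm: Moves the arm, as the interface text tells. Its arguments: {"type":"object","properties":{"offset":{"type":"array","items":{"type":"array","items":{"type":"number"}}},"twist":{"type":"array","items":{"type":"array","items":{"type":"number"}}},"grip":{"type":"array","items":{"type":"number"}},"force":{"type":"number"}},"required":["offset","twist","grip"]}

```bash
ls; mkdir -p pics
cat > h.py <<'E'
import numpy as np, cv2
from scipy.spatial.transform import Rotation as R
from workcell import bot, viewer, finder
def K(p):
    f=200/np.tan(np.radians(p["vfov"])/2); return np.array([[f,0,p["cx"]],[0,f,p["cy"]],[0,0,1.]])
def rot(p):
    a=np.array(p["attitude"],float)
    if a.shape==(3,3): return a
    if a.size==4: return R.from_quat(a).as_matrix()
    return R.from_euler('xyz',a,degrees=True).as_matrix()
def rays(p,uv):
    uv=np.array(uv,float).reshape(-1,1,2)
    s=cv2.undistortPoints(uv,K(p),np.array([p["k1"],0,0,0.])).reshape(-1,2)
    return np.c_[s,np.ones(len(s))]@rot(p).T
def atz(p,uv,z):
    r=rays(p,uv); c=np.array(p["position"]); return c+r*((z-c[2])/r[:,2])[:,None]
def atd(p,uv):
    uv=np.array(uv,float).reshape(-1,2); d=np.array([p["depth"][int(round(v)),int(round(u))] for u,v in uv])
    return np.array(p["position"])+rays(p,uv)*d[:,None]
def proj(p,X):
    c=(np.array(X,float).reshape(-1,3)-p["position"])@rot(p)
    return cv2.projectPoints(c.reshape(-1,1,3),np.zeros(3),np.zeros(3),K(p),np.array([p["k1"],0,0,0.]))[0].reshape(-1,2)
def save(p,n,crop=None,k=1):
    im=p["color"][...,::-1]
    if crop: a,b,c,d=crop; im=im[b:d,a:c]
    cv2.imwrite("pics/"+n,cv2.resize(im,None,fx=k,fy=k,interpolation=cv2.INTER_CUBIC))
def cloud(p):
    v,u=np.nonzero(p["depth"]>0); return np.c_[u,v],np.array(p["position"])+rays(p,np.c_[u,v])*p["depth"][v,u][:,None]
E
cat > a.py <<'E'
from h import *
np.set_printoptions(precision=4,suppress=True)
for n in ("scene","top"):
    p=viewer.camera(n); save(p,n+"0.png")
    print(n,{k:v for k,v in p.items() if k not in("color","depth")})
    for t in ("drill_fixture","pivot","stub_root","handle_hub","extension_bar","bar_mouth","work_stud","stud_home","push_pad","stud_04","thread_lock","spare_housing","caliper"):
        z=dict(pivot=.07,stub_root=.073,handle_hub=.073,extension_bar=.014,bar_mouth=.014,work_stud=.012,stud_home=.012,push_pad=.034).get(t,0)
        for r in finder.pinpoint(p,t)[:3]: print(t,round(r["p"],2),np.round(r["position"],1),atz(p,r["position"],z)[0])
print(bot.get_obs())
E
python3 a.py
```

```text
pics
scene {'vfov': 50.99531853904843, 'cx': 327.83668379555695, 'cy': 206.51339143694503, 'k1': -0.028846645998868284, 'position': array([ 0.0431, -0.7806,  0.8378]), 'attitude': array([-131.7193,    0.2903,  -28.1414]), 'shot': 1}
drill_fixture 0.7 [397.9 218.7] [ 0.6365 -0.094   0.    ]
pivot 0.95 [396.6 203.6] [ 0.6191 -0.0996  0.07  ]
pivot 0.35 [390.  296.9] [ 0.425  -0.3507  0.07  ]
stub_root 0.67 [396.2 203.8] [ 0.6154 -0.1024  0.073 ]
handle_hub 0.81 [398.6 202.5] [ 0.6244 -0.1011  0.073 ]
handle_hub 0.31 [399.9 219.7] [ 0.5872 -0.1595  0.073 ]
extension_bar 0.85 [388.6 297.5] [ 0.4489 -0.3192  0.014 ]
extension_bar 0.83 [302.  241.6] [ 0.3467 -0.0562  0.014 ]
extension_bar 0.59 [288.6 196.1] [0.3928 0.1349 0.014 ]
bar_mouth 0.93 [412.8 274.3] [ 0.5418 -0.2897  0.014 ]
bar_mouth 0.61 [279.4 215.3] [0.3343 0.0691 0.014 ]
bar_mouth 0.58 [332.6 248.1] [ 0.408  -0.1164  0.014 ]
work_stud 0.77 [370.5 187.8] [0.6344 0.052  0.012 ]
work_stud 0.45 [263.8 158.9] [0.3996 0.3563 0.012 ]
stud_home 0.37 [267.7 157.3] [0.4148 0.3587 0.012 ]
push_pad 0.64 [412.2 276.4] [ 0.5245 -0.3062  0.
[... 1269 characters left out ...]
read_lock 0.56 [459.7 206. ] [ 0.4357 -0.4591  0.    ]
spare_housing 0.74 [345.1 138.3] [ 0.6531 -0.1058  0.    ]
spare_housing 0.62 [190.7 220.1] [0.3992 0.3775 0.    ]
caliper 0.57 [227.5 242.5] [0.3291 0.2616 0.    ]
{'time': 1.4, 'q': array([68.4111,  4.9789, 10.0775, 95.0993,  0.0002, 90.0018]), 'qd': array([ 0.1224,  0.0023,  0.0037, -0.0461, -0.1157,  0.0072]), 'joint_efforts': array([ -0.0034, -52.011 ,  46.4849,   0.002 ,  -0.0001,   0.    ]), 'ee_pos': array([0.2024, 0.5114, 0.2197]), 'tcp_rot': array([-179.9994,   -0.0002,  158.4092]), 'wrist_force': array([ 0.8957,  0.3536, -0.1936]), 'torque': array([-0.0122,  0.0129,  0.0688]), 'grasp_force': 0.0, 'opening': 0.0852345093845801}
```

View pictures.

View pics/scene0.png

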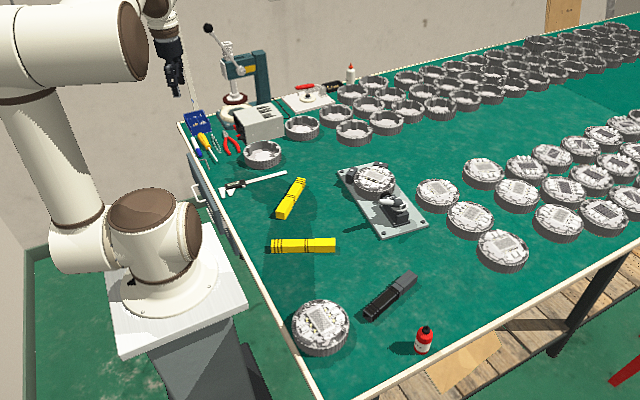

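View pics/top0.png

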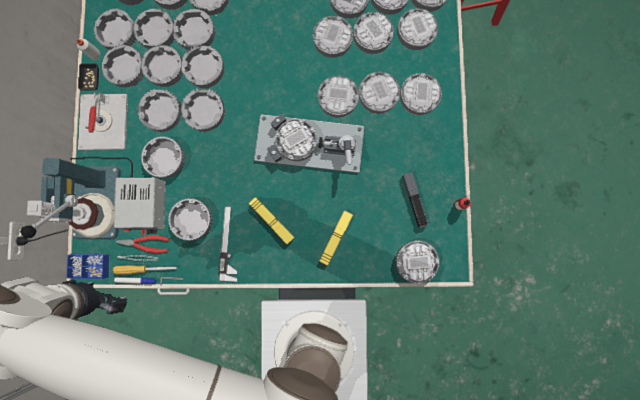

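The pictures show the dark bar at top (413,200), its steel socket end at (408,178). The yellow look-alikes are at (270,220) and (336,238). The fixture spans (255–365, 115–172), with its handle hub at (343,140) and the stub pointing toward the robot. Next I'll measure from depth.

```bash
cat > b.py <<'E'
from h import *
np.set_printoptions(precision=4,suppress=True)
P={n:viewer.camera(n) for n in ("scene","top")}
np.savez("p0.npz",**{n+k:P[n][k] for n in P for k in("color","depth")})
for n,p in P.items():
    uv,X=cloud(p); 
    t=X[(np.abs(X[:,0]-.45)<.05)&(np.abs(X[:,1]+.2)<.04)]; print(n,"table z",np.median(t[:,2]))
    col=p["color"][uv[:,1],uv[:,0]].astype(int)
    # plate
    m=(np.abs(X[:,0]-.63)<.13)&(np.abs(X[:,1]-.02)<.24)&(X[:,2]>.007)&(X[:,2]<.018)&(col[:,1]-col[:,0]<25)
    r=cv2.minAreaRect(X[m][:,:2].astype(np.float32)); print("plate",m.sum(),r,cv2.boxPoints(r).tolist())
    # bar
    m=(np.abs(X[:,0]-.45)<.13)&(np.abs(X[:,1]+.31)<.07)&(X[:,2]>.02)&(X[:,2]<.036)&~((X[:,0]<.35)&(X[:,1]<-.25))
    r=cv2.minAreaRect(X[m][:,:2].astype(np.float32)); b=X[m]; c=b.mean(0); d=np.linalg.svd(b[:,:2]-c[:2],full_matrices=False)[2][0]
    print("bar",m.sum(),r,np.median(b,0),np.degrees(np.arctan2(d[1],d[0])))
    for t in ("bar_mouth","extension_bar"):
        for q in finder.pinpoint(p,t)[:3]: print(t,q["p"],atz(p,q["position"],.014)[0])
    # handle region: points above z .06
    m=(np.abs(X[:,0]-.6)<.1)&(np.abs(X[:,1]+.1)<.08)&(X[:,2]>.06)&(X[:,2]<.16)
    print("handle",m.sum()); 
    o=np.argsort(X[m][:,0]); print(np.c_[uv[m],X[m]][o][::max(1,m.sum()//45)])
save(P["scene"],"c1.png",(330,150,440,250),7); save(P["top"],"c2.png",(310,110,380,200),6)
E
python3 b.py
```

```text
scene table z 0.0018380766649995772
plate 1756 ((0.6651331782341003, -0.019880428910255432), (0.37918201088905334, 0.2149551510810852), 82.90630340576172) [[0.5350652933120728, -0.19474755227565765], [0.7483750581741333, -0.2212928682565689], [0.7952010631561279, 0.1549866944551468], [0.5818912982940674, 0.18153201043605804]]
bar 786 ((0.454942524433136, -0.3164004683494568), (0.1731119155883789, 0.03050328604876995), 15.248917579650879) [ 0.4501 -0.3199  0.0286] -164.20021946882795
bar_mouth 0.85 [0.3339 0.066  0.014 ]
bar_mouth 0.78 [ 0.5446 -0.2864  0.014 ]
bar_mouth 0.66 [ 0.4179 -0.1217  0.014 ]
extension_bar 0.98 [ 0.3405 -0.0629  0.014 ]
extension_bar 0.92 [ 0.4574 -0.3105  0.014 ]
extension_bar 0.77 [0.3968 0.1231 0.014 ]
handle 273
[[378.     201.       0.5492  -0.1066   0.1139]
 [380.     201.       0.5516  -0.112    0.1169]
 [381.     200.       0.5548  -0.1117   0.1189]
 [382.     202.       0.5579  -0.1128   0.1115]
 [383.     201.       0.5601  -0.1137   0.1148]
 [384.     203.       0.5632  -0.1149   0.1073]
 [385.     200.       0.5668  -0.1131   0.115 ]
 [385.     19
[... 4214 characters left out ...]
  0.6242  -0.0895   0.071 ]
 [353.     141.       0.6256  -0.1249   0.0761]
 [331.     142.       0.6267  -0.0599   0.0617]
 [351.     140.       0.628   -0.1188   0.079 ]
 [340.     141.       0.6292  -0.0869   0.063 ]
 [352.     139.       0.6309  -0.1218   0.0795]
 [335.     140.       0.6328  -0.072    0.0614]
 [349.     139.       0.634   -0.1137   0.0675]
 [340.     139.       0.6349  -0.0869   0.0647]
 [352.     138.       0.6369  -0.1227   0.0674]
 [350.     138.       0.6373  -0.1168   0.0662]
 [340.     138.       0.639   -0.0871   0.0604]
 [344.     137.       0.6403  -0.0988   0.067 ]
 [348.     136.       0.6427  -0.1107   0.0691]
 [350.     136.       0.6444  -0.1172   0.0624]]
```

View pics/c1.png

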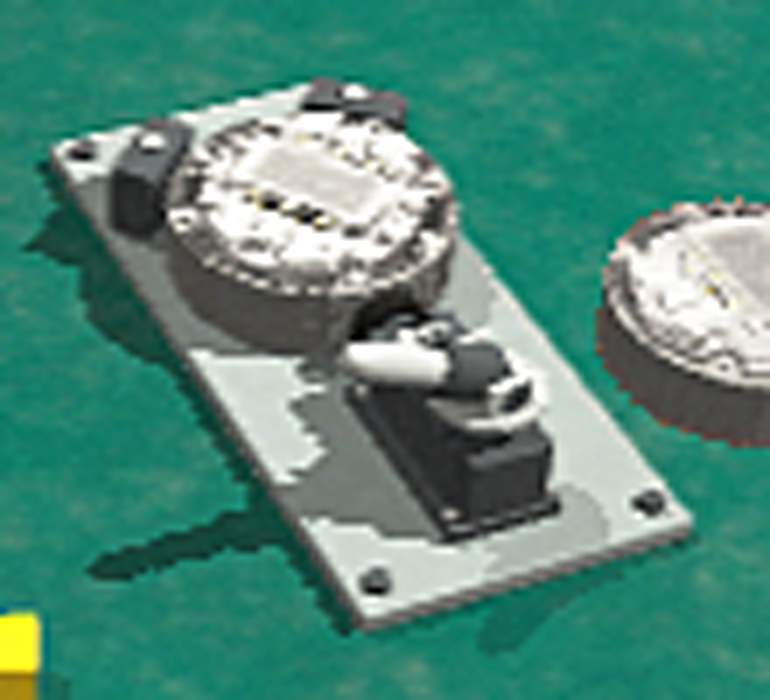

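View pics/c2.png

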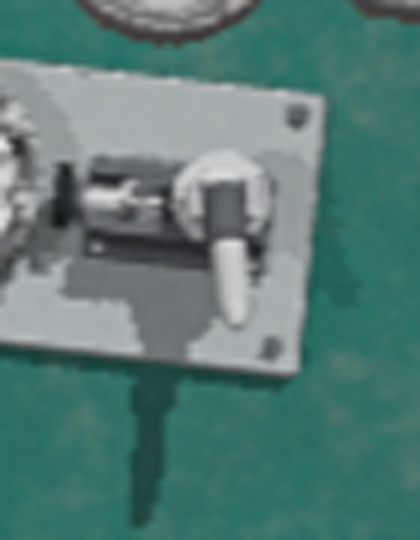

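```bash
cat > c.py <<'E'
from h import *
from scipy.optimize import least_squares
np.set_printoptions(precision=4,suppress=True)
P={n:viewer.camera(n) for n in ("scene","top")}
top=P["top"]
c=atz(top,[[364.2,125.8],[359.7,172.2]],.012); d=c[0]-c[1]; print("right corners",c,np.linalg.norm(d),"fix x azim",np.degrees(np.arctan2(d[1],d[0])))
# plate mask by region grow in both
for n,p in P.items():
    uv,X=cloud(p); col=p["color"][uv[:,1],uv[:,0]].astype(int)
    m=(np.abs(X[:,0]-.63)<.1)&(X[:,1]<.19)&(X[:,1]>-.2)&(np.abs(X[:,2]-.0125)<.006)&(col[:,1]-col[:,0]<30)
    img=np.zeros(p["depth"].shape,np.uint8); img[uv[m][:,1],uv[m][:,0]]=1
    nn,lab,st,_=cv2.connectedComponentsWithStats(img); k=1+np.argmax(st[1:,4]); v,u=np.nonzero(lab==k)
    Y=atz(p,np.c_[u,v],.012)[:,:2].astype(np.float32); print(n,st[k],cv2.minAreaRect(Y),cv2.boxPoints(cv2.minAreaRect(Y)).tolist())
S=[]
for i,(n,p) in enumerate(P.items()):
    uv,X=cloud(p); X=X-[0,0,.0018*(i==0)]
    m=(X[:,0]>.54)&(X[:,0]<.605)&(np.abs(X[:,1]+.107)<.03)&(X[:,2]>.085)&(X[:,2]<.16); S.append(X[m])
def f(v,X,r):
    root=np.array([.622+v[0]*0,v[0],v[1]]) ; 
    d=np.array([-np.cos(v[2])*np.cos(v[3]),-np.sin(v[2])*np.cos(v[3]),np.sin(v[3])])
    w=X-root; t=w@d; return np.linalg.norm(w-t[:,None]*d,axis=1)-r
for n,X in zip(P,S):
    for lo,hi,r in ((.552,.583,.008),):
        Z=X[(X[:,0]>lo)&(X[:,0]<hi)]
        s=least_squares(f,[-.1,.075,.05,.35],args=(Z,r),loss="soft_l1",f_scale=.001)
        print(n,len(Z),"y,z at x=.622:",s.x[:2],"az,slope",np.degrees(s.x[2:]),"rms",np.sqrt(np.mean(s.fun**2)), "xmin",X[:,0].min())
Z=np.vstack(S);Z=Z[(Z[:,0]>.552)&(Z[:,0]<.583)]; s=least_squares(f,[-.1,.075,.05,.35],args=(Z,.008),loss="soft_l1",f_scale=.001); print(s.x[:2],np.degrees(s.x[2:]))
for n,p in P.items():
    for t in ("pivot","stub_root","handle_hub"):
        for q in finder.pinpoint(p,t)[:1]: print(n,t,q["p"],atz(p,q["position"],.07 if t=="pivot" else .073)[0])
E
python3 c.py
```

```text
right corners [[ 0.6896 -0.1656  0.012 ]
 [ 0.5425 -0.1488  0.012 ]] 0.14800837095996294 fix x azim -6.516752227445824
scene [ 337  168   92   72 1589] ((0.6353050470352173, 0.006013214588165283), (0.3342280983924866, 0.1518522948026657), 82.99441528320312) [[0.5395635366439819, -0.15059278905391693], [0.6902821063995361, -0.1691136211156845], [0.7310465574264526, 0.1626192182302475], [0.5803279876708984, 0.18114005029201508]]
top [ 255  115  109   58 2547] ((0.6366081237792969, 0.006816759705543518), (0.3290047347545624, 0.15045061707496643), 82.85099792480469) [[0.5414952635765076, -0.14704494178295135], [0.6907762885093689, -0.1657685488462448], [0.7317209839820862, 0.1606784611940384], [0.5824399590492249, 0.17940206825733185]]
scene 55 y,z at x=.622: [-0.1252  0.0754] az,slope [-5.7971 32.2029] rms 0.0027827018985942206 xmin 0.5468630104740999
top 53 y,z at x=.622: [-0.0955  0.0918] az,slope [14.3512 24.5887] rms 0.0031098096976210194 xmin 0.5487436660939262
[-0.1205  0.0856] [-5.2363 28.498 ]
scene pivot 0.9 [ 0.6179 -0.1056  0.07  ]
scene stub_root 0.61 [ 0.6161 -0.0952  0.073 ]
scene handle_hub 0.55 [ 0.6295 -0.1038  0.073 ]
top pivot 0.93 [ 0.6249 -0.1032  0.07  ]
top stub_root 0.68 [ 0.2625 -0.2943  0.073 ]
top handle_hub 0.69 [ 0.6301 -0.1151  0.073 ]
```

```bash
cat > d.py <<'E'
from h import *
np.set_printoptions(precision=4,suppress=True)
P={n:viewer.camera(n) for n in ("scene","top")}
root=np.array([.6218,-.1077,.073]); az=np.radians(182.9); h=np.array([np.cos(az),np.sin(az),0])
for i,(n,p) in enumerate(P.items()):
    print(n)
    for s in range(12,33,3):
        d=h*np.cos(np.radians(s))+np.array([0,0,np.sin(np.radians(s))])
        print(s,proj(p,[root+.085*d,root+.073*d,root+.035*d]).round(1).tolist())
    uv,X=cloud(p); X=X-[0,0,.0018*(i==0)]-root
    best=[]
    for s in np.arange(10,34,1.):
        d=h*np.cos(np.radians(s))+np.array([0,0,np.sin(np.radians(s))]); t=X@d; r=np.linalg.norm(X-t[:,None]*d,axis=1)
        m=(t>.038)&(t<.07)&(r<.016); e=np.abs(r[m]-.008); best.append((np.sum(np.maximum(0,.004-e)),s,m.sum()))
    print(sorted(best)[::-1][:4])
    lat=np.array([-h[1],h[0],0]); hx=X@h; ly=X@lat
    for a in np.arange(.03,.084,.005):
        m=(np.abs(hx-a)<.0025)&(np.abs(ly)<.009)&(X[:,2]>.01); 
        if m.any(): print("h %.3f"%a,m.sum(),"ztop %.4f"%np.percentile(X[m][:,2],85),"lat %.4f"%np.mean(ly[m]), "min %.4f"%X[m][:,2].min())
E
python3 d.py
```

```text
scene
12 [[375.1, 210.0], [378.7, 209.1], [389.5, 206.5]]
15 [[375.6, 208.6], [379.0, 208.0], [389.7, 206.0]]
18 [[376.1, 207.3], [379.5, 206.8], [389.9, 205.4]]
21 [[376.7, 205.9], [380.0, 205.6], [390.2, 204.9]]
24 [[377.3, 204.5], [380.5, 204.4], [390.4, 204.3]]
27 [[378.0, 203.1], [381.1, 203.3], [390.7, 203.7]]
30 [[378.8, 201.7], [381.8, 202.1], [391.0, 203.2]]
[(np.float64(0.10343100432764346), np.float64(29.0), np.int64(47)), (np.float64(0.10058921776384216), np.float64(28.0), np.int64(47)), (np.float64(0.09414656391734681), np.float64(27.0), np.int64(48)), (np.float64(0.09199185180188658), np.float64(30.0), np.int64(45))]
h 0.030 13 ztop 0.0256 lat 0.0043 min 0.0105
h 0.035 6 ztop 0.0297 lat 0.0015 min 0.0120
h 0.040 10 ztop 0.0316 lat 0.0025 min 0.0213
h 0.045 8 ztop 0.0346 lat 0.0018 min 0.0240
h 0.050 10 ztop 0.0367 lat 0.0031 min 0.0235
h 0.055 6 ztop 0.0389 lat 0.0032 min 0.0286
h 0.060 11 ztop 0.0414 lat 0.0018 min 0.0278
h 0.065 10 ztop 0.0428 lat 0.0017 min 0.0286
h 0.070 11 ztop 0.0448 lat -0.0002 min 0.0359
h 0.075 1 ztop 0.0443 lat 0.0013 min 0.0443
top
12 [[349.4
[... 368 characters left out ...]
.11751940529173567), np.float64(29.0), np.int64(43)), (np.float64(0.11221629149320714), np.float64(30.0), np.int64(43)), (np.float64(0.11180763639979917), np.float64(28.0), np.int64(43)), (np.float64(0.0986749633524177), np.float64(27.0), np.int64(44))]
h 0.030 9 ztop 0.0282 lat 0.0008 min 0.0130
h 0.035 8 ztop 0.0283 lat -0.0007 min 0.0244
h 0.040 9 ztop 0.0326 lat -0.0006 min 0.0256
h 0.045 9 ztop 0.0359 lat -0.0024 min 0.0264
h 0.050 9 ztop 0.0375 lat 0.0000 min 0.0305
h 0.055 6 ztop 0.0396 lat -0.0015 min 0.0343
h 0.060 9 ztop 0.0455 lat -0.0005 min 0.0403
h 0.065 9 ztop 0.0430 lat -0.0013 min 0.0343
h 0.070 6 ztop 0.0436 lat -0.0007 min 0.0383
h 0.075 1 ztop 0.0428 lat 0.0009 min 0.0428
```

Fixture yaw is −7.1°, pivot at (0.622, −0.108), and stub azimuth 182.9° with a slope of about 28.5°. The bar centre is (0.455, −0.3155) at azimuth 15.3°. I'm moving above the bar now.

Request:
{"op": "move_arm", "data": {
  "offset": [
    [-2.57, -3.46, 0],
    [-2.57, -3.46, 0],
    [-2.57, -3.46, 0],
    [-2.57, -3.46, 0],
    [-2.57, -3.46, 0]
  ],
  "twist": [
    [0, 0, 0],
    [0, 0, 0],
    [0, 0, 0],
    [0, 0, 0],
    [0, 0, 0]
  ],
  "grip": [1, 1, 1, 1, 1]
}}

```text
time: 2.7
ee_pos: [0.2582, 0.3017, 0.2197]
tcp_rot: [180.0, 0.0, 158.4]
wrist_force: [1.4, -0.9, -0.0]
opening: 0.0857
grasp_force: 0.0
```

Request:
{"op": "move_arm", "data": {
  "offset": [
    [-2.57, -3.46, 0],
    [-2.57, -3.46, 0],
    [-2.57, -3.46, 0],
    [-2.57, -3.46, 0],
    [-2.57, -3.46, 0]
  ],
  "twist": [
    [0, 0, 0],
    [0, 0, 0],
    [0, 0, 0],
    [0, 0, 0],
    [0, 0, 0]
  ],
  "grip": [1, 1, 1, 1, 1]
}}

```text
time: 3.2
ee_pos: [0.314, 0.0935, 0.22]
tcp_rot: [180.0, 0.1, 158.4]
wrist_force: [1.2, 0.8, 0.8]
opening: 0.0853
grasp_force: 0.0
```

Request:
{"op": "move_arm", "data": {
  "offset": [
    [-2.57, -3.46, 0],
    [-2.57, -3.46, 0],
    [-2.57, -3.46, 0],
    [-2.57, -3.46, 0],
    [-2.57, -3.46, 0]
  ],
  "twist": [
    [0, 0, 0],
    [0, 0, 0],
    [0, 0, 0],
    [0, 0, 0],
    [0, 0, 0]
  ],
  "grip": [1, 1, 1, 1, 1]
}}

```text
time: 3.7
ee_pos: [0.3699, -0.115, 0.22]
tcp_rot: [180.0, 0.1, 158.4]
wrist_force: [0.6, 1.4, 0.2]
opening: 0.0855
grasp_force: 0.0
```

Request:
{"op": "move_arm", "data": {
  "offset": [
    [-2.57, -3.46, 0],
    [-2.57, -3.46, 0],
    [-2.57, -3.46, 0],
    [-2.57, -3.46, 0],
    [0, 0, 0]
  ],
  "twist": [
    [0, 0, 0],
    [0, 0, 0],
    [0, 0, 0],
    [0, 0, 0],
    [0, 0, 0]
  ],
  "grip": [1, 1, 1, 1, 1]
}}

```text
time: 4.2
ee_pos: [0.4149, -0.2833, 0.218]
tcp_rot: [-180.0, -0.1, 158.2]
wrist_force: [-0.4, 1.4, -0.7]
opening: 0.0857
grasp_force: 0.0
```

```bash
python3 -c "
from h import *
o=bot.get_obs();print({k:np.round(o[k],3) for k in('time','q','ee_pos','tcp_rot','wrist_force')})"
```

```text
{'time': np.float64(4.2), 'q': array([-3.4300e+01, -1.4890e+00,  3.2620e+00,  9.4842e+01, -3.7000e-02,
       -1.2518e+01]), 'ee_pos': array([ 0.415, -0.283,  0.218]), 'tcp_rot': array([-1.79983e+02, -9.70000e-02,  1.58218e+02]), 'wrist_force': array([-0.407,  1.385, -0.729])}
```

Request:
{"op": "move_arm", "data": {
  "offset": [
    [0, 0, 0],
    [0, 0, 0],
    [0, 0, 0],
    [0, 0, 0],
    [0, 0, 0]
  ],
  "twist": [
    [0, 0, -0.129],
    [0, 0, -0.129],
    [0, 0, -0.129],
    [0, 0, -0.129],
    [0, 0, -0.128]
  ],
  "grip": [1, 1, 1, 1, 1]
}}

```text
time: 4.7
ee_pos: [0.4144, -0.279, 0.2199]
tcp_rot: [-180.0, 0.0, -164.4]
wrist_force: [0.7, 0.8, -0.5]
opening: 0.0854
grasp_force: 0.0
```

Request:
{"op": "move_arm", "data": {
  "offset": [
    [0, -2, 4],
    [0, -2, 4],
    [0, 0, 4],
    [0, 0, 0],
    [0, 0, 0]
  ],
  "twist": [
    [0, 0, 0],
    [0, 0, 0],
    [0, 0, 0],
    [0, 0, 0],
    [0, 0, 0]
  ],
  "grip": [1, 1, 1, 1, 1]
}}

```text
time: 5.2
ee_pos: [0.4249, -0.3176, 0.1006]
tcp_rot: [180.0, -0.0, -164.7]
wrist_force: [0.3, 0.4, -0.1]
opening: 0.0854
grasp_force: 0.0
```

```bash
cat > e.py <<'E'
from h import *
np.set_printoptions(precision=4,suppress=True)
o=bot.get_obs();print({k:np.round(o[k],3) for k in('time','q','ee_pos','tcp_rot','wrist_force')})
bc=np.array([.4548,-.3155]);a=np.radians(15.3)
M=R.from_euler('xyz',o['tcp_rot'],degrees=True).as_matrix()
g=np.append(bc-.03*np.array([np.cos(a),np.sin(a)]),.023)
print("tool offset cm",M.T@(g-o['ee_pos'])*100, "yaw err", (o['tcp_rot'][2]%360)-195.3)
p=viewer.camera("top"); save(p,"g1.png",(360,150,480,270),5)
E
python3 e.py
```

```text
{'time': np.float64(5.2), 'q': array([-36.779,   1.65 ,  -6.566,  81.816,   0.006, -52.102]), 'ee_pos': array([ 0.425, -0.318,  0.101]), 'tcp_rot': array([ 179.971,   -0.015, -164.677]), 'wrist_force': array([ 0.271,  0.371, -0.052])}
tool offset cm [ 0.0603 -0.5911  7.7611] yaw err 0.02327367793634494
```

View pics/g1.png

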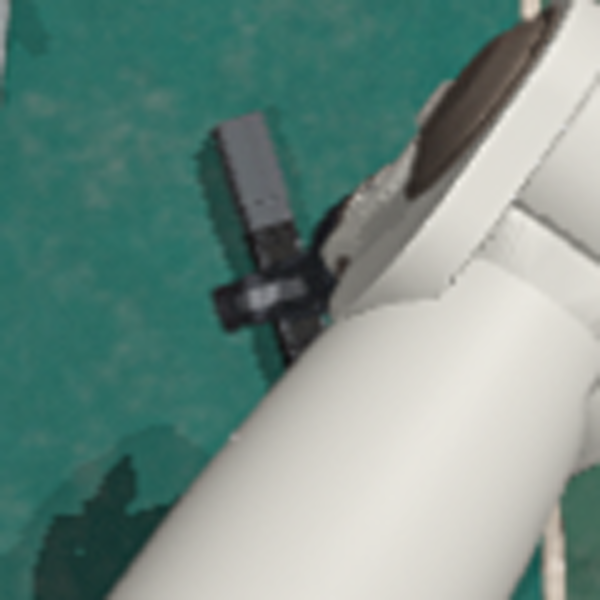

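The gripper stands over the sleeve (crop 265,300), straddling the bar, with the socket end free at (240,120). Next: descend and grip.

Request:
{"op": "move_arm", "data": {
  "offset": [
    [0, -0.6, 2.5],
    [0, 0, 2.5],
    [0, 0, 1.8],
    [0, 0, 0.95],
    [0, 0, 0]
  ],
  "twist": [
    [0, 0, 0],
    [0, 0, 0],
    [0, 0, 0],
    [0, 0, 0],
    [0, 0, 0]
  ],
  "grip": [1, 1, 1, 1, 0.8],
  "force": 100
}}

```text
time: 5.75
ee_pos: [0.4271, -0.324, 0.0232]
tcp_rot: [-180.0, 0.0, -164.7]
wrist_force: [-0.4, 0.1, 0.3]
opening: 0.0733
grasp_force: 0.0
```

Request:
{"op": "move_arm", "data": {
  "offset": [
    [0, 0, 0],
    [0, 0, 0],
    [0, 0, 0],
    [0, 0, 0],
    [0, 0, 0]
  ],
  "twist": [
    [0, 0, 0],
    [0, 0, 0],
    [0, 0, 0],
    [0, 0, 0],
    [0, 0, 0]
  ],
  "grip": [0, 0, 0, 0, 0]
}}

```text
time: 6.25
ee_pos: [0.4268, -0.324, 0.0225]
tcp_rot: [-180.0, 0.0, -164.7]
wrist_force: [0.3, 0.0, -0.3]
opening: 0.0004
grasp_force: 0.0
```

Request:
{"op": "move_arm", "data": {
  "offset": [
    [0, 0, 0],
    [0, 0, 0],
    [0, 0, 0],
    [0, 0, 0],
    [0, 0, 0]
  ],
  "twist": [
    [0, 0, 0],
    [0, 0, 0],
    [0, 0, 0],
    [0, 0, 0],
    [0, 0, 0]
  ],
  "grip": [0, 0, 0, 0, 0]
}}

```text
time: 6.75
ee_pos: [0.4267, -0.3239, 0.0222]
tcp_rot: [180.0, -0.0, -164.7]
wrist_force: [-0.0, -0.7, -0.2]
opening: 0.0
grasp_force: 0.0
```

The fingers closed to zero, so they hold nothing. I'm looking.

Run:
```python
from h import *
p=viewer.camera("scene"); q=viewer.camera("top")
a=p["color"][240:340,330:450][...,::-1]; b=q["color"][150:250,370:490][...,::-1]
cv2.imwrite("pics/g2.png",cv2.resize(np.vstack([a,b]),None,fx=3,fy=3,interpolation=cv2.INTER_CUBIC))
uv,X=cloud(p); o=bot.get_obs(); print(proj(p,[o["ee_pos"]]),proj(q,[o["ee_pos"]]),o["q"])
```

```text
[[382.14884557 300.6291471 ]] [[418.04137535 208.72394416]] [-3.72036262e+01  3.92573838e+00 -1.29499695e+01  7.31281158e+01
 -1.50566916e-03 -5.25122676e+01]
```

View pics/g2.png

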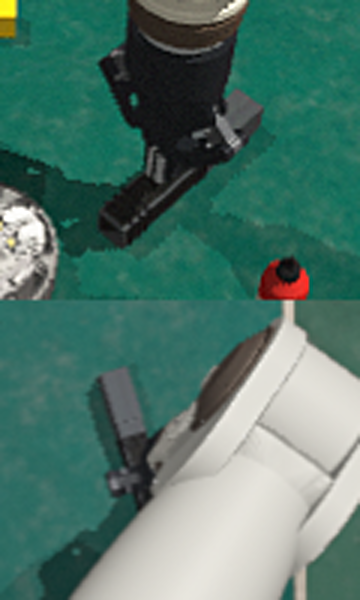

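The picture shows the gripper around the bar's sleeve (scene crop ~157,182), though the readings say shut. I'll lift a little to see whether the bar comes along.

Request:
{"op": "move_arm", "data": {
  "offset": [
    [0, 0, -1],
    [0, 0, -2],
    [0, 0, -2],
    [0, 0, -1],
    [0, 0, 0]
  ],
  "twist": [
    [0, 0, 0],
    [0, 0, 0],
    [0, 0, 0],
    [0, 0, 0],
    [0, 0, 0]
  ],
  "grip": [0, 0, 0, 0, 0]
}}

```text
time: 7.35
ee_pos: [0.4275, -0.3245, 0.0841]
tcp_rot: [-179.9, 0.1, -164.7]
wrist_force: [1.1, -0.1, -0.2]
opening: -0.0
grasp_force: 0.0
```

Run:
```python
from h import *
p=viewer.camera("scene")
a=p["color"][200:340,300:450][...,::-1]
cv2.imwrite("pics/g3.png",cv2.resize(a,None,fx=4,fy=4,interpolation=cv2.INTER_CUBIC))
o=bot.get_obs(); print(o)
for t in ("bar_mouth","extension_bar"):
    for q in finder.pinpoint(p,t)[:4]: print(t,q["p"],q["position"],atd(p,q["position"])[0])
```

```text
{'time': 7.4, 'q': array([-3.72027339e+01,  2.52727765e+00, -7.64463544e+00,  7.97568775e+01,
       -1.00660755e-03, -5.25127520e+01]), 'qd': array([ 0.01707615,  0.86609379, -1.60966103, -0.61542248,  0.02803183,
       -0.10306462]), 'joint_efforts': array([-1.28255768e-03, -5.10746992e+01,  4.84157789e+01,  2.25083535e-01,
       -2.01252810e-04, -3.68089184e-05]), 'ee_pos': array([ 0.42699572, -0.32414605,  0.08270307]), 'tcp_rot': array([-1.79942884e+02,  4.25382286e-02, -1.64689961e+02]), 'wrist_force': array([-0.43813246, -0.03326408,  0.28099367]), 'torque': array([ 0.02859875,  0.02517298, -0.00678753]), 'grasp_force': 0.0, 'opening': 4.1506587801566595e-05}
bar_mouth 0.95 [279.9, 214.7] [0.33812023 0.07533851 0.00961415]
bar_mouth 0.77 [335.7, 247.2] [ 0.4221149  -0.10809512  0.00240255]
bar_mouth 0.73 [412.2, 274.1] [ 0.5328011  -0.2964582   0.02741848]
extension_bar 0.94 [288.3, 195.5] [0.38632044 0.11994051 0.03010931]
extension_bar 0.65 [302.4, 243.1] [ 0.33976891 -0.07484598  0.02903121]
extension_bar 0.57 [389.4, 295.5] [ 0.4457241  -0.32450222  0.03035551]
```

View pics/g3.png

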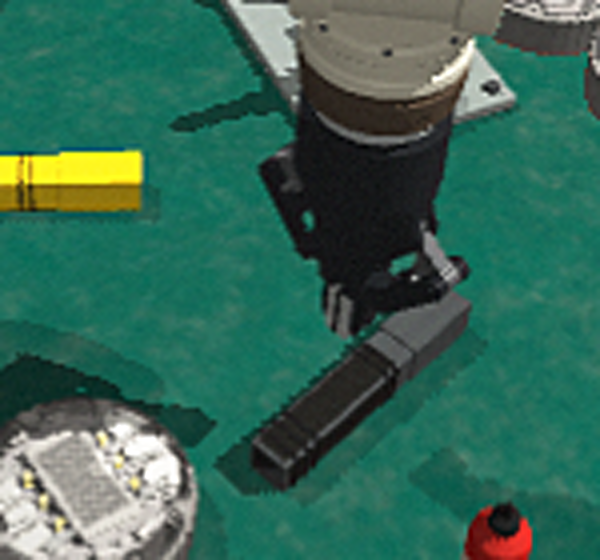

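The bar stayed down. I'll compare bar and fingertip positions in depth.

Run:
```python
from h import *
np.set_printoptions(precision=4,suppress=True)
p=viewer.camera("scene"); uv,X=cloud(p); X[:,2]-=.0018
m=(np.abs(X[:,0]-.45)<.13)&(np.abs(X[:,1]+.31)<.07)&(X[:,2]>.02)&(X[:,2]<.034)&~((X[:,0]<.35)&(X[:,1]<-.25))
print("bar",m.sum(),cv2.minAreaRect(X[m][:,:2].astype(np.float32)))
o=bot.get_obs(); e=o["ee_pos"]; print(e,proj(p,[e,e+[0,0,-.022],e+[0,0,.03]]))
m=(np.abs(X[:,0]-.43)<.09)&(np.abs(X[:,1]+.32)<.09)&(X[:,2]>.04)&(X[:,2]<.16)
Y=X[m]
for z in np.arange(.04,.16,.01):
    s=Y[(Y[:,2]>=z)&(Y[:,2]<z+.01)]
    if len(s): print("%.2f"%z,len(s),s[:,:2].min(0),s[:,:2].max(0),np.median(s[:,:2],0))
```

```text
bar 714 ((0.45510759949684143, -0.31693413853645325), (0.17178265750408173, 0.0292897280305624), 15.852045059204102)
[ 0.4263 -0.3236  0.0812] [[384.0895 284.93  ]
 [383.2666 290.9247]
 [385.2531 276.4431]]
0.09 9 [ 0.4151 -0.3365] [ 0.4241 -0.3214] [ 0.4192 -0.3321]
0.10 38 [ 0.4148 -0.3397] [ 0.4352 -0.3137] [ 0.4192 -0.3332]
0.11 36 [ 0.4152 -0.3398] [ 0.435  -0.3148] [ 0.4212 -0.3331]
0.12 35 [ 0.4146 -0.3389] [ 0.4301 -0.3149] [ 0.4184 -0.3297]
0.13 38 [ 0.408  -0.3558] [ 0.4434 -0.2985] [ 0.4165 -0.3234]
0.14 116 [ 0.4058 -0.3641] [ 0.4422 -0.2882] [ 0.4219 -0.3386]
0.15 86 [ 0.4042 -0.3705] [ 0.4447 -0.2853] [ 0.4181 -0.3253]
```

Fingertips sit about 30 mm higher than the TCP reading implies: tips at z≈0.092 for a TCP of 0.081. They closed just above the bar. I'll open, go lower while watching the force, and grip again.

Request:
{"op": "move_arm", "data": {
  "offset": [
    [0, 0, 0],
    [0, 0, 0],
    [0, 0, 0],
    [0, 0, 0],
    [0, 0, 0]
  ],
  "twist": [
    [0, 0, 0],
    [0, 0, 0],
    [0, 0, 0],
    [0, 0, 0],
    [0, 0, 0]
  ],
  "grip": [1, 1, 1, 1, 1]
}}

```text
time: 8.05
ee_pos: [0.4267, -0.3239, 0.0821]
tcp_rot: [180.0, -0.0, -164.7]
wrist_force: [0.4, -0.0, -0.5]
opening: 0.0723
grasp_force: 0.0
```

Request:
{"op": "move_arm", "data": {
  "offset": [
    [0, 0.1, 2.5],
    [0, 0, 2.5],
    [0, 0, 1],
    [0, 0, 0.5],
    [0, 0, 0]
  ],
  "twist": [
    [0, 0, 0],
    [0, 0, 0],
    [0, 0, 0],
    [0, 0, 0],
    [0, 0, 0]
  ],
  "grip": [1, 1, 1, 0.6, 0.6]
}}

```text
time: 8.55
ee_pos: [0.4264, -0.3229, 0.0173]
tcp_rot: [180.0, -0.0, -164.7]
wrist_force: [1.0, 0.3, -0.2]
opening: 0.0592
grasp_force: 0.0
```

Request:
{"op": "move_arm", "data": {
  "offset": [
    [0, 0, 0.5],
    [0, 0, 0.5],
    [0, 0, 0.5],
    [0, 0, 0.4],
    [0, 0, 0]
  ],
  "twist": [
    [0, 0, 0],
    [0, 0, 0],
    [0, 0, 0],
    [0, 0, 0],
    [0, 0, 0]
  ],
  "grip": [0.6, 0.6, 0.6, 0.6, 0.6]
}}

```text
time: 9.05
ee_pos: [0.4261, -0.3227, -0.0025]
tcp_rot: [180.0, -0.0, -164.7]
wrist_force: [-1.4, -0.2, 0.3]
opening: 0.0508
grasp_force: 0.0
```

Request:
{"op": "move_arm", "data": {
  "offset": [
    [0, 0, 0.4],
    [0, 0, 0],
    [0, 0, 0],
    [0, 0, 0],
    [0, 0, 0]
  ],
  "twist": [
    [0, 0, 0],
    [0, 0, 0],
    [0, 0, 0],
    [0, 0, 0],
    [0, 0, 0]
  ],
  "grip": [0.6, 0, 0, 0, 0]
}}

```text
time: 9.55
ee_pos: [0.4265, -0.323, -0.0055]
tcp_rot: [-180.0, 0.0, -164.7]
wrist_force: [-0.8, -0.1, 3.0]
opening: 0.0261
grasp_force: 99.4
```

Request:
{"op": "move_arm", "data": {
  "offset": [
    [0, 0, 0],
    [0, 0, 0]
  ],
  "twist": [
    [0, 0, 0],
    [0, 0, 0]
  ],
  "grip": [0, 0]
}}

```text
time: 9.75
ee_pos: [0.4265, -0.323, -0.0055]
tcp_rot: [-180.0, 0.0, -164.7]
wrist_force: [0.4, 1.0, 4.8]
opening: 0.026
grasp_force: 99.5
```

Gripped: opening 26 mm, 99 N. Now lift, turn the yaw by −12.4° and tilt 28.5°.

Request:
{"op": "move_arm", "data": {
  "offset": [
    [0, 0, -2],
    [0, 0, -4],
    [0, 0, -5],
    [0, 0, -5],
    [0, 0, -5]
  ],
  "twist": [
    [0, 0, 0],
    [0, 0, 0],
    [0, 0, 0],
    [0, 0, 0],
    [0, 0, 0]
  ],
  "grip": [0, 0, 0, 0, 0]
}}

```text
time: 10.25
ee_pos: [0.426, -0.3227, 0.2056]
tcp_rot: [180.0, -0.0, -164.7]
wrist_force: [1.5, -1.1, -1.8]
opening: 0.026
grasp_force: 98.8
```

Request:
{"op": "move_arm", "data": {
  "offset": [
    [0, 0, 0],
    [0, 0, 0],
    [0, 0, 0],
    [0, 0, 0],
    [0, 0, 0]
  ],
  "twist": [
    [0, 0, 0.108],
    [0, 0, 0.108],
    [0, 0.125, 0],
    [0, 0.125, 0],
    [0, 0.125, 0]
  ],
  "grip": [0, 0, 0, 0, 0]
}}

```text
time: 10.75
ee_pos: [0.4264, -0.3232, 0.2047]
tcp_rot: [-179.9, -21.7, -177.1]
wrist_force: [0.3, -1.1, -1.8]
opening: 0.0261
grasp_force: 99.0
```

Request:
{"op": "move_arm", "data": {
  "offset": [
    [0, 0, 0],
    [0, 0, 0],
    [0, 0, 0]
  ],
  "twist": [
    [0, 0.122, 0],
    [0, 0, 0],
    [0, 0, 0]
  ],
  "grip": [0, 0, 0]
}}

```text
time: 11.05
ee_pos: [0.4271, -0.3229, 0.2023]
tcp_rot: [179.9, -28.5, -177.0]
wrist_force: [-0.7, 0.0, -1.5]
opening: 0.0261
grasp_force: 99.0
```

```bash
cat > f.py <<'E'
from h import *
np.set_printoptions(precision=4,suppress=True)
root=np.array([.6218,-.1077,.073]); az=np.radians(182.9); sl=np.radians(28.5)
d=np.array([np.cos(az)*np.cos(sl),np.sin(az)*np.cos(sl),np.sin(sl)])
o=bot.get_obs(); e=o["ee_pos"]; M=R.from_euler('xyz',o['tcp_rot'],degrees=True).as_matrix()
print({k:np.round(o[k],3) for k in('time','q','ee_pos','tcp_rot','wrist_force','opening')}, "tool x vs d",M[:,0],d)
org=e+M@[-.0293,0,-.0195]; mouth=org-.085*M[:,0]; print("pred bar origin",org,"mouth",mouth,"end",org+.085*M[:,0])
for mt in (.115,): print("offset cm to mouth at",mt,M.T@(root+mt*d-mouth)*100)
for n in ("scene","top"):
    p=viewer.camera(n); uv,X=cloud(p); X[:,2]-=.0018*(n=="scene")
    w=(X-org)@M; m=(w[:,0]>-.12)&(w[:,0]<-.03)&(np.abs(w[:,1])<.035)&(np.abs(w[:,2])<.035)
    q=w[m]; print(n,m.sum(),"bar-frame points (x tool, y, z): min",np.percentile(q,3,axis=0),"max",np.percentile(q,97,axis=0))
    print(proj(p,[mouth,org,org+.085*M[:,0]]))
    for t in ("bar_mouth",):
        for r in finder.pinpoint(p,t)[:3]: print(t,r["p"],r["position"])
E
python3 f.py
```

```text
{'time': np.float64(11.05), 'q': array([-29.071,  27.56 ,  30.381, 117.577, -14.584, -28.853]), 'ee_pos': array([ 0.427, -0.323,  0.202]), 'tcp_rot': array([ 179.882,  -28.497, -176.97 ]), 'wrist_force': array([-0.681,  0.001, -1.494]), 'opening': np.float64(0.026)} tool x vs d [-0.8776 -0.0464  0.4771] [-0.8777 -0.0445  0.4772]
pred bar origin [ 0.4621 -0.3211  0.2055] mouth [ 0.5367 -0.3171  0.1649] end [ 0.3875 -0.325   0.246 ]
offset cm to mouth at 0.115 [-1.3296 20.4771  3.5352]
scene 201 bar-frame points (x tool, y, z): min [-0.0845 -0.0161 -0.0144] max [-0.0319 -0.0021  0.0133]
[[427.2944 240.193 ]
 [402.8635 240.3024]
 [375.0426 240.4187]]
bar_mouth 0.96 [336.7, 248.5]
bar_mouth 0.74 [427.4, 239.1]
bar_mouth 0.59 [263.9, 159.6]Traceback (most recent call last):
  File "f.py", line 12, in <module>
    q=w[m]; print(n,m.sum(),"bar-frame points (x tool, y, z): min",np.percentile(q,3,axis=0),"max",np.percentile(q,97,axis=0))
                                                                   ~~~~~~~~~~~~~^^^^^^^^^^^^
    return _quantile_unchecked(
        a, q, axis, out, overwrite_input, method, keepdims, weights)
    return _ureduce(a,
                    func=_quantile_ureduce_func,
    ...<5 lines>...
                    overwrite_input=overwrite_input,
                    method=method)
    r = func(a, **kwargs)
    result = _quantile(arr,
                       quantiles=q,
    ...<2 lines>...
                       out=out,
                       weights=wgt)
    slices_having_nans = np.isnan(arr[-1, ...])
                                  ~~~^^^^^^^^^
IndexError: index -1 is out of bounds for axis 0 with size 0
```

The bar lies in the grip as predicted: mouth expected at (427.3,240.2), found at (427.4,239.1). I'm moving to the pre-insertion pose.

Request:
{"op": "move_arm", "data": {
  "offset": [
    [0, 4.1, 0],
    [0, 4.1, 0],
    [0, 4.1, 0],
    [0, 4.1, 0],
    [0, 4.1, 0]
  ],
  "twist": [
    [0, 0, 0],
    [0, 0, 0],
    [0, 0, 0],
    [0, 0, 0],
    [0, 0, 0]
  ],
  "grip": [0, 0, 0, 0, 0]
}}

```text
time: 11.7
ee_pos: [0.415, -0.117, 0.2062]
tcp_rot: [-179.9, -28.1, -177.2]
wrist_force: [0.7, -0.0, -2.3]
opening: 0.0259
grasp_force: 99.2
```

Request:
{"op": "move_arm", "data": {
  "offset": [
    [-0.3, 0, 1.5],
    [-0.5, 0, 1.5],
    [-0.5, 0, 0.5],
    [0, 0, 0],
    [0, 0, 0]
  ],
  "twist": [
    [0, 0, 0],
    [0, 0, 0],
    [0, 0, 0],
    [0, 0, 0],
    [0, 0, 0]
  ],
  "grip": [0, 0, 0, 0, 0]
}}

```text
time: 12.2
ee_pos: [0.4107, -0.1189, 0.1684]
tcp_rot: [-180.0, -28.4, -177.1]
wrist_force: [-0.2, 0.0, -2.3]
opening: 0.026
grasp_force: 99.4
```

```bash
sed -i 's/    q=w\[m\]; print/    q=w[m] if m.any() else np.zeros((1,3)); print/' f.py
cat >> f.py <<'E'
    im=p["color"][...,::-1].copy(); s=[330,150,450,250] if n=="scene" else [290,110,410,210]
    save({"color":np.ascontiguousarray(im[...,::-1])},"i_%s.png"%n,s,4)
E
python3 f.py; cd pics; python3 -c "
import cv2,numpy as np
cv2.imwrite('i1.png',np.vstack([cv2.imread('i_scene.png')[:300],cv2.imread('i_top.png')[:300]]))"
```

```text
{'time': np.float64(12.2), 'q': array([-11.448,  15.091,  10.196, 112.7  ,  -6.773, -12.662]), 'ee_pos': array([ 0.411, -0.119,  0.168]), 'tcp_rot': array([-179.972,  -28.351, -177.128]), 'wrist_force': array([-0.196,  0.047, -2.331]), 'opening': np.float64(0.026)} tool x vs d [-0.8789 -0.0441  0.4749] [-0.8777 -0.0445  0.4772]
pred bar origin [ 0.4457 -0.1171  0.1716] mouth [ 0.5204 -0.1133  0.1313] end [ 0.371  -0.1208  0.212 ]
offset cm to mouth at 0.115 [-0.2069  0.0502  0.2755]
scene 227 bar-frame points (x tool, y, z): min [-0.0851 -0.0164 -0.0151] max [-0.0312  0.0088  0.0128]
[[370.5352 200.8926]
 [346.464  198.8474]
 [319.6202 196.5686]]
bar_mouth 0.9 [281.1, 215.4]
bar_mouth 0.83 [371.5, 200.4]
bar_mouth 0.82 [336.4, 246.6]
top 0 bar-frame points (x tool, y, z): min [0. 0. 0.] max [0. 0. 0.]
[[350.8995 173.0145]
 [353.7025 197.8809]
 [356.7363 224.8918]]
bar_mouth 0.64 [292.1, 239.7]
```

View pics/i1.png

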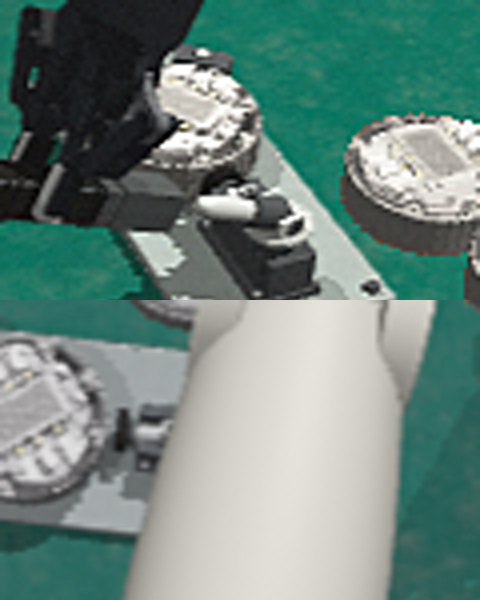

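The mouth at crop (180,208) is in line with the stub nose at (200,207), about 2.8 mm high along tool z. I'll correct that and begin the insertion.

Request:
{"op": "move_arm", "data": {
  "offset": [
    [0, 0.1, 0.25],
    [-0.8, 0, 0],
    [-0.8, 0, 0],
    [-0.8, 0, 0],
    [0, 0, 0]
  ],
  "twist": [
    [0, 0, 0],
    [0, 0, 0],
    [0, 0, 0],
    [0, 0, 0],
    [0, 0, 0]
  ],
  "grip": [0, 0, 0, 0, 0]
}}

```text
time: 12.9
ee_pos: [0.4312, -0.1163, 0.1525]
tcp_rot: [180.0, -28.5, -177.0]
wrist_force: [-0.5, 0.1, -3.1]
opening: 0.0257
grasp_force: 99.3
```

Request:
{"op": "move_arm", "data": {
  "offset": [
    [-0.6, 0, 0],
    [-0.6, 0, 0],
    [-0.6, 0, 0],
    [0, 0, 0],
    [0, 0, 0]
  ],
  "twist": [
    [0, 0, 0],
    [0, 0, 0],
    [0, 0, 0],
    [0, 0, 0],
    [0, 0, 0]
  ],
  "grip": [0, 0, 0, 0, 0]
}}

```text
time: 13.4
ee_pos: [0.4463, -0.1156, 0.1449]
tcp_rot: [180.0, -28.5, -177.1]
wrist_force: [0.3, 0.5, -2.9]
opening: 0.0261
grasp_force: 99.4
```

```bash
cat > s.py <<'E'
from h import *
np.set_printoptions(precision=4,suppress=True)
root=np.array([.6218,-.1077,.073])
o=bot.get_obs(); e=o["ee_pos"]; M=R.from_euler('xyz',o['tcp_rot'],degrees=True).as_matrix()
mouth=e+M@[-.0293-.085,0,-.0195]; w=M.T@(mouth-root); print("mouth rel root in tool axes (t,lat,perp)",w,"F tool",M.T@o["wrist_force"],"T tool",M.T@o["torque"],o["time"],o["tcp_rot"],"grip",o["grasp_force"],"q",o["q"])
p=viewer.camera("scene"); save(p,"cur.png",(330,150,450,250),4)
uv,X=cloud(p); X[:,2]-=.0018
org=mouth+.085*M[:,0]; w=(X-org)@M; m=(w[:,0]>-.12)&(w[:,0]<-.03)&(np.abs(w[:,1])<.035)&(np.abs(w[:,2])<.035)
print("bar pts x10..",np.percentile(w[m],[2,98],axis=0))
E
python3 s.py
```

```text
mouth rel root in tool axes (t,lat,perp) [0.0744 0.0011 0.0011] F tool [-1.6212  0.4766  2.3929] T tool [-0.0231 -0.6083 -0.012 ] 13.4 [ 179.9939  -28.4982 -177.0591] grip 99.4200074672699 q [-10.4509  20.2349  13.9397 111.5468  -6.3386 -11.8176]
bar pts x10.. [[-0.1162 -0.0165 -0.0151]
 [-0.0308  0.0111  0.0132]]
```

Request:
{"op": "move_arm", "data": {
  "offset": [
    [-0.6, 0, 0],
    [-0.6, 0, 0],
    [-0.6, 0, 0],
    [-0.6, 0, 0],
    [-0.6, 0, 0]
  ],
  "twist": [
    [0, 0, 0],
    [0, 0, 0],
    [0, 0, 0],
    [0, 0, 0],
    [0, 0, 0]
  ],
  "grip": [0, 0, 0, 0, 0]
}}

```text
time: 13.95
ee_pos: [0.4731, -0.1142, 0.1304]
tcp_rot: [180.0, -28.5, -177.1]
wrist_force: [-0.1, 0.1, -1.3]
opening: 0.0259
grasp_force: 99.5
```

Request:
{"op": "move_arm", "data": {
  "offset": [
    [-0.3, 0, 0],
    [-0.3, 0, 0],
    [0, 0, 0]
  ],
  "twist": [
    [0, 0, 0],
    [0, 0, 0],
    [0, 0, 0]
  ],
  "grip": [0, 0, 0]
}}

```text
time: 14.25
ee_pos: [0.4783, -0.114, 0.1275]
tcp_rot: [180.0, -28.5, -177.1]
wrist_force: [1.6, -0.0, -2.6]
opening: 0.0259
grasp_force: 99.5
```

```bash
python3 s.py
```

```text
mouth rel root in tool axes (t,lat,perp) [0.038  0.0011 0.001 ] F tool [-2.6275 -0.1203  1.5103] T tool [-0.0614 -0.8845 -0.0127] 14.25 [ 179.9957  -28.464  -177.0598] grip 99.4957959651947 q [ -9.7784  24.8574  18.0848 111.0999  -6.019  -11.2226]
bar pts x10.. [[-0.1194 -0.0189 -0.015 ]
 [-0.0314  0.0095  0.0309]]
```

Request:
{"op": "move_arm", "data": {
  "offset": [
    [-0.2, 0, 0],
    [-0.2, 0, 0],
    [0, 0, 0]
  ],
  "twist": [
    [0, 0, 0],
    [0, 0, 0],
    [0, 0, 0]
  ],
  "grip": [0, 0, 0]
}}

```text
time: 14.6
ee_pos: [0.4815, -0.1138, 0.1258]
tcp_rot: [180.0, -28.5, -177.1]
wrist_force: [0.4, 0.8, -1.5]
opening: 0.0262
grasp_force: 99.5
```

Request:
{"op": "move_arm", "data": {
  "offset": [
    [-0.2, 0, 0],
    [0, 0, 0]
  ],
  "twist": [
    [0, 0, 0],
    [0, 0, 0]
  ],
  "grip": [0, 0]
}}

```text
time: 14.8
ee_pos: [0.4822, -0.1138, 0.1255]
tcp_rot: [180.0, -28.6, -177.1]
wrist_force: [-5.1, 0.7, 3.4]
opening: 0.0259
grasp_force: 99.6
```

```bash
python3 s.py
```

```text
mouth rel root in tool axes (t,lat,perp) [0.0335 0.0011 0.0013] F tool [ 6.0946  1.0031 -0.5136] T tool [-0.1314  0.6081 -0.0235] 14.8 [ 179.9935  -28.6024 -177.0595] grip 99.58248496055603 q [ -9.6899  25.5887  18.7864 111.2154  -6.0023 -11.1299]
bar pts x10.. [[-0.1195 -0.0205 -0.0155]
 [-0.0322  0.0121  0.0327]]
```

Request:
{"op": "move_arm", "data": {
  "offset": [
    [-0.15, 0, 0],
    [0, 0, 0]
  ],
  "twist": [
    [0, 0, 0],
    [0, 0, 0]
  ],
  "grip": [0, 0]
}}

```text
time: 15.05
ee_pos: [0.4824, -0.1138, 0.1255]
tcp_rot: [180.0, -28.7, -177.1]
wrist_force: [-12.3, -0.3, 8.1]
opening: 0.0264
grasp_force: 99.6
```

```bash
python3 s.py
```

```text
mouth rel root in tool axes (t,lat,perp) [0.0333 0.0011 0.0016] F tool [14.6944  0.3668 -1.1423] T tool [-0.1555  2.1466 -0.1017] 15.05 [ 179.9866  -28.743  -177.0531] grip 99.63123321533203 q [ -9.6756  25.7502  18.9464 111.3547  -6.019  -11.1082]
bar pts x10.. [[-0.1187 -0.021  -0.0156]
 [-0.0317  0.0109  0.0319]]
```

View pics/cur.png

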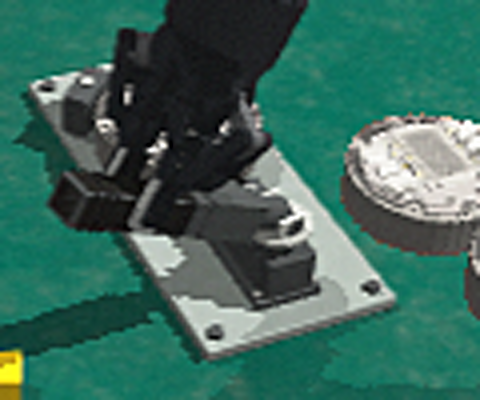

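The bar is fully on: it met the shoulder with 15 N axial force at t≈34 mm, and the picture shows the mouth against the neck at crop (285,215). I'm relaxing slightly, then starting the swing.

Request:
{"op": "move_arm", "data": {
  "offset": [
    [0.2, 0, 0],
    [-0.05, -1.39, -0.03],
    [-0.05, -1.39, -0.03],
    [-0.05, -1.39, -0.03],
    [-0.05, -1.39, -0.03]
  ],
  "twist": [
    [0, 0, 0],
    [0.0477, 0, -0.0879],
    [0.0477, 0, -0.0879],
    [0.0477, 0, -0.0879],
    [0.0477, 0, -0.0879]
  ],
  "grip": [0, 0, 0, 0, 0],
  "force": 110
}}

```text
time: 15.6
ee_pos: [0.4953, -0.1656, 0.1253]
tcp_rot: [179.6, -28.5, -153.7]
wrist_force: [-4.1, 15.9, 0.6]
opening: 0.026
grasp_force: 109.6
```

```bash
cat > t.py <<'E'
from h import *
np.set_printoptions(precision=4,suppress=True)
root=np.array([.6218,-.1077,.073])
o=bot.get_obs(); e=o["ee_pos"]; M=R.from_euler('xyz',o['tcp_rot'],degrees=True).as_matrix()
mouth=e+M@[-.1143,0,-.0195]; w=M.T@(mouth-root); v=e-root
print("t,lat,perp mm",w*1000,"r",np.hypot(*v[:2]),"az TCP",np.degrees(np.arctan2(v[1],v[0]))%360,"yaw",o["tcp_rot"],"F tool",M.T@o["wrist_force"],"T",M.T@o["torque"],o["time"],o["grasp_force"],o["q"])
E
python3 t.py
```

```text
t,lat,perp mm [32.8835  3.9141  0.9158] r 0.13914684844747904 az TCP 204.61101354291435 yaw [ 179.6334  -28.4877 -153.7233] F tool [-2.6467 16.0436 -2.0359] T [-3.2735 -1.1087 -0.5785] 15.6 109.58102493546903 [ -9.5421  24.0052  17.1666 107.1171 -15.8988 -32.3319]
```

Request:
{"op": "move_arm", "data": {
  "offset": [
    [-0.05, -1.39, -0.03],
    [-0.05, -1.39, -0.03],
    [-0.05, -1.39, -0.03],
    [-0.05, -1.39, -0.03],
    [-0.05, -1.39, -0.03]
  ],
  "twist": [
    [0.0477, 0, -0.0879],
    [0.0477, 0, -0.0879],
    [0.0477, 0, -0.0879],
    [0.0477, 0, -0.0879],
    [0.0477, 0, -0.0879]
  ],
  "grip": [0, 0, 0, 0, 0]
}}

```text
time: 16.1
ee_pos: [0.537, -0.218, 0.1253]
tcp_rot: [179.3, -28.5, -124.9]
wrist_force: [-20.1, 19.9, 8.2]
opening: 0.0256
grasp_force: 110.9
```

```bash
python3 t.py
```

```text
t,lat,perp mm [32.8226  6.3098  0.8085] r 0.13913049395535418 az TCP 232.44844813211688 yaw [ 179.3222  -28.4691 -124.8534] F tool [-0.3327 27.966  -9.1813] T [-5.4836 -1.0189 -0.9366] 16.1 110.91714089151637 [ -9.5115  20.0872  12.9867  96.6257 -25.1962 -61.4045]
```

Request:
{"op": "move_arm", "data": {
  "offset": [
    [-0.05, -1.39, -0.03],
    [-0.05, -1.39, -0.03],
    [-0.05, -1.39, -0.03],
    [-0.05, -1.39, -0.03],
    [-0.05, -1.39, -0.03]
  ],
  "twist": [
    [0.0477, 0, -0.0879],
    [0.0477, 0, -0.0879],
    [0.0477, 0, -0.0879],
    [0.0477, 0, -0.0879],
    [0.0477, 0, -0.0879]
  ],
  "grip": [0, 0, 0, 0, 0]
}}

```text
time: 16.6
ee_pos: [0.6013, -0.2451, 0.1261]
tcp_rot: [179.5, -28.5, -96.3]
wrist_force: [-18.4, 9.2, 10.5]
opening: 0.0256
grasp_force: 111.3
```

```bash
python3 t.py
```

```text
t,lat,perp mm [33.0524  5.136   0.0637] r 0.138939830301435 az TCP 261.50296051342065 yaw [179.5374 -28.4695 -96.3135] F tool [ -1.2654  19.4536 -12.5038] T [-4.282  -1.2707 -0.8735] 16.6 111.3338945817668 [ -9.6112  14.6135   6.7255  80.8503 -28.4473 -93.5002]
```

Request:
{"op": "move_arm", "data": {
  "offset": [
    [-0.05, -1.39, -0.03],
    [-0.05, -1.39, -0.03],
    [-0.05, -1.39, -0.03],
    [0, 0, 0],
    [0, 0, 0]
  ],
  "twist": [
    [0.0477, 0, -0.0879],
    [0.0477, 0, -0.0879],
    [0.0477, 0, -0.0879],
    [0, 0, 0],
    [0, 0, 0]
  ],
  "grip": [0, 0, 0, 0, 0]
}}

```text
time: 17.1
ee_pos: [0.6467, -0.2444, 0.1273]
tcp_rot: [-179.7, -28.5, -79.8]
wrist_force: [2.7, 3.7, 5.4]
opening: 0.0257
grasp_force: 110.1
```

```bash
python3 t.py
```

```text
t,lat,perp mm [33.7416 -0.0631 -0.9119] r 0.1389698240987169 az TCP 280.307264891613 yaw [-179.7457  -28.5011  -79.7528] F tool [-0.1831 -3.3084 -6.2528] T [ 0.7533 -1.0068  0.338 ] 17.1 110.13864040374756 [  -9.6442   11.514     2.9112   70.6673  -26.5637 -112.4959]
```

TCP azimuth is 280.3°, which is the stop, and the resisting force is gone, so the clamp has snapped over. Pulling the bar off along its axis.

Request:
{"op": "move_arm", "data": {
  "offset": [
    [0, 0, -0.1],
    [0.5, 0, 0],
    [0.6, 0, 0],
    [0.6, 0, 0],
    [0.6, 0, 0]
  ],
  "twist": [
    [0, 0, 0],
    [0, 0, 0],
    [0, 0, 0],
    [0, 0, 0],
    [0, 0, 0]
  ],
  "grip": [0, 0, 0, 0, 0]
}}

```text
time: 17.6
ee_pos: [0.6497, -0.2626, 0.1367]
tcp_rot: [-179.9, -28.3, -79.6]
wrist_force: [3.3, 10.1, 0.1]
opening: 0.0258
grasp_force: 110.0
```

```bash
python3 t.py
```

```text
t,lat,perp mm [54.4755  0.5269 -1.0282] r 0.15738204034190645 az TCP 280.2247927094521 yaw [-179.9417  -28.2814  -79.5902] F tool [-8.1479 -5.0858 -4.4987] T [ 1.0367 -2.622   0.5512] 17.6 110.0037431716919 [ -11.2756   12.2211    4.8029   71.2786  -26.0971 -114.3277]
```

Request:
{"op": "move_arm", "data": {
  "offset": [
    [0.3, -0.1, -0.05],
    [0.7, 0, 0],
    [0.8, 0, 0],
    [0.8, 0, 0],
    [0.8, 0, 0]
  ],
  "twist": [
    [0, 0, 0],
    [0, 0, 0],
    [0, 0, 0],
    [0, 0, 0],
    [0, 0, 0]
  ],
  "grip": [0, 0, 0, 0, 0]
}}

```text
time: 18.1
ee_pos: [0.655, -0.2939, 0.1535]
tcp_rot: [179.9, -28.5, -79.6]
wrist_force: [-0.1, -0.2, -1.7]
opening: 0.0257
grasp_force: 109.1
```

Request:
{"op": "move_arm", "data": {
  "offset": [
    [1, 0, 0],
    [1, 0, 0],
    [1, 0, 0],
    [0, 0, 0],
    [0, 0, 0]
  ],
  "twist": [
    [0, 0, 0],
    [0, 0, 0],
    [0, 0, 0],
    [0, 0, 0],
    [0, 0, 0]
  ],
  "grip": [0, 0, 0, 0, 0]
}}

```text
time: 18.6
ee_pos: [0.6601, -0.3195, 0.1684]
tcp_rot: [-180.0, -28.5, -79.7]
wrist_force: [0.4, -0.0, -1.7]
opening: 0.0261
grasp_force: 109.1
```

```bash
python3 t.py
python3 - <<'E'
from h import *
p=viewer.camera("scene"); q=viewer.camera("top")
a=p["color"][140:300,300:500][...,::-1]; b=q["color"][90:250,290:490][...,::-1]
cv2.imwrite("pics/z1.png",cv2.resize(np.hstack([a,b]),None,fx=2,fy=2,interpolation=cv2.INTER_CUBIC))
c=np.array([.6363,.0065]);y=np.array([.1236,.9923])
for r in finder.pinpoint(q,"work_stud")[:1]: X=atz(q,r["position"],.012)[0]; v=X[:2]-c+.115*y; print("stud",r["p"],X,"fixture y",v@y,"x",v@[y[1],-y[0]])
E
```

```text
t,lat,perp mm [120.4084   0.2139  -0.7462] r 0.21524487223075478 az TCP 280.2538442334019 yaw [-179.9895  -28.4817  -79.6901] F tool [-0.7463 -0.3974  1.5503] T [ 0.0292 -0.6582  0.0712] 18.6 109.08960700035095 [ -15.8621   14.6461   10.9993   72.8854  -25.3347 -119.2149]
stud 0.94 [0.63543762 0.05266859 0.012     ] fixture y 0.16069916623132877 x -0.006562180441544449
```

View pics/z1.png

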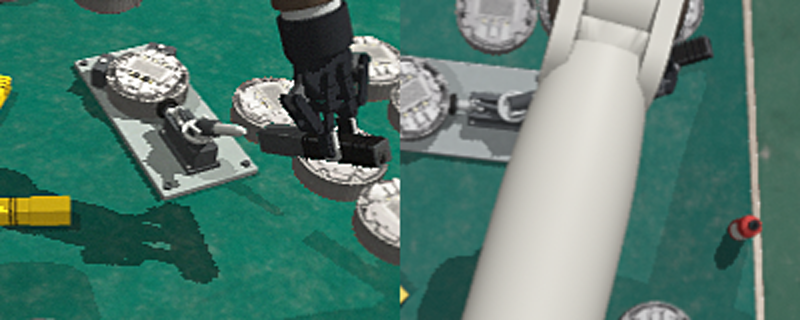

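The clamp handle points along −y, the pad is against the stud (z1 left 165,105), and the bar is clear of the stub (nose at 240,130, bar mouth at 262,143). Now I'll carry the bar back to free table near its old place and level it.

Request:
{"op": "move_arm", "data": {
  "offset": [
    [-0.64, 4.03, -0.35],
    [-0.64, 4.03, -0.35],
    [-0.64, 4.03, -0.35],
    [-0.64, 4.03, -0.35],
    [-0.64, 4.03, -0.35]
  ],
  "twist": [
    [0, 0, 0],
    [0, 0, 0],
    [0, 0, 0],
    [0, 0, 0],
    [0, 0, 0]
  ],
  "grip": [0, 0, 0, 0, 0]
}}

```text
time: 19.25
ee_pos: [0.4538, -0.319, 0.1682]
tcp_rot: [-180.0, -28.5, -79.6]
wrist_force: [-1.0, -0.2, -1.9]
opening: 0.0256
grasp_force: 109.4
```

Request:
{"op": "move_arm", "data": {
  "offset": [
    [0, 0, 0],
    [0, 0, 0],
    [0, 0, 0],
    [0, 0, 0],
    [0, 0, 0]
  ],
  "twist": [
    [0, -0.124, 0],
    [0, -0.124, 0],
    [0, -0.124, 0],
    [0, -0.125, 0],
    [0, 0, 0]
  ],
  "grip": [0, 0, 0, 0, 0]
}}

```text
time: 19.75
ee_pos: [0.4555, -0.3212, 0.1667]
tcp_rot: [179.9, 0.3, -79.8]
wrist_force: [-0.8, 0.3, -2.8]
opening: 0.0259
grasp_force: 109.5
```

Request:
{"op": "move_arm", "data": {
  "offset": [
    [0, 0, 0],
    [0, 0, 0]
  ],
  "twist": [
    [0, 0, 0],
    [0, 0, 0]
  ],
  "grip": [0, 0]
}}

```text
time: 19.95
ee_pos: [0.4554, -0.3191, 0.1687]
tcp_rot: [-180.0, -0.1, -79.6]
wrist_force: [-0.1, 0.6, -1.9]
opening: 0.0257
grasp_force: 109.5
```

```bash
cat > u.py <<'E'
from h import *
np.set_printoptions(precision=4,suppress=True)
o=bot.get_obs(); e=o["ee_pos"]; M=R.from_euler('xyz',o['tcp_rot'],degrees=True).as_matrix()
org=e+M@[-.0293,0,-.0195]; print(o["time"],e,o["tcp_rot"],o["wrist_force"],o["grasp_force"],o["q"],org)
p=viewer.camera("scene"); uv,X=cloud(p); X[:,2]-=.0018; w=(X-org)@M
for a,b in ((-.085,-.04),(.02,.085)):
    m=(w[:,0]>a)&(w[:,0]<b)&(np.abs(w[:,1])<.02)&(np.abs(w[:,2])<.022); print(m.sum(),np.percentile(w[m],[2,98],axis=0) if m.any() else "", np.median(X[m][X[m][:,2]>np.percentile(X[m][:,2],75)],0) if m.any() else "")
m=(np.abs(X[:,:2]-org[:2])<.12).all(1)&(X[:,2]>.006)&(X[:,2]<.12); print("things below",m.sum(), X[m][:,:].min(0) if m.any() else "")
E
python3 u.py
```

```text
19.95 [ 0.4554 -0.3191  0.1687] [-179.9915   -0.123   -79.614 ] [-0.0715  0.5516 -1.8508] 109.4838559627533 [ -34.9726    4.9441    4.3909   89.3533   -0.0804 -135.3587] [ 0.4501 -0.2902  0.1882]
301 [[-0.082  -0.0134 -0.0152]
 [-0.0406  0.0149  0.0134]] [ 0.4417 -0.2297  0.2023]
469 [[ 0.0282 -0.0149 -0.0201]
 [ 0.0836  0.0185  0.0111]] [ 0.4626 -0.341   0.203 ]
things below 1 [ 0.3305 -0.3209  0.0341]
```

Request:
{"op": "move_arm", "data": {
  "offset": [
    [0, 0, 4],
    [0, 0, 4],
    [0, 0, 4],
    [0, 0, 3],
    [0, 0, 1.2]
  ],
  "twist": [
    [0, 0, 0],
    [0, 0, 0],
    [0, 0, 0],
    [0, 0, 0],
    [0, 0, 0]
  ],
  "grip": [0, 0, 0, 0, 0]
}}

```text
time: 20.5
ee_pos: [0.4541, -0.3177, 0.0041]
tcp_rot: [179.9, 0.1, -79.6]
wrist_force: [0.2, 0.7, -2.6]
opening: 0.0258
grasp_force: 109.6
```

Request:
{"op": "move_arm", "data": {
  "offset": [
    [0, 0, 0.4],
    [0, 0, 0.3],
    [0, 0, 0.2],
    [0, 0, 0.2],
    [0, 0, 0]
  ],
  "twist": [
    [0, 0, 0],
    [0, 0, 0],
    [0, 0, 0],
    [0, 0, 0],
    [0, 0, 0]
  ],
  "grip": [0, 0, 0, 0, 0]
}}

```text
time: 21.0
ee_pos: [0.4558, -0.3198, -0.0039]
tcp_rot: [-180.0, -0.1, -79.7]
wrist_force: [-0.0, -0.4, -2.9]
opening: 0.0258
grasp_force: 109.6
```

Request:
{"op": "move_arm", "data": {
  "offset": [
    [0, 0, 0.1],
    [0, 0, 0.1],
    [0, 0, 0]
  ],
  "twist": [
    [0, 0, 0],
    [0, 0, 0],
    [0, 0, 0]
  ],
  "grip": [0, 0, 0]
}}

```text
time: 21.3
ee_pos: [0.4557, -0.3198, -0.0055]
tcp_rot: [-180.0, -0.0, -79.7]
wrist_force: [-1.9, 1.4, 4.0]
opening: 0.0258
grasp_force: 110.6
```

Contact with the table (+4 N after −2.9). Release and rise; open fully only once above the bar.

Request:
{"op": "move_arm", "data": {
  "offset": [
    [0, 0, 0],
    [0, 0, 0],
    [0, 0, 0],
    [0, 0, 0],
    [0, 0, 0]
  ],
  "twist": [
    [0, 0, 0],
    [0, 0, 0],
    [0, 0, 0],
    [0, 0, 0],
    [0, 0, 0]
  ],
  "grip": [0.6, 0.6, 0.6, 0.6, 0.6]
}}

```text
time: 21.8
ee_pos: [0.4555, -0.3196, -0.0064]
tcp_rot: [-180.0, -0.0, -79.7]
wrist_force: [0.1, -1.4, -0.0]
opening: 0.051
grasp_force: 0.0
```

Request:
{"op": "move_arm", "data": {
  "offset": [
    [0, 0, -1],
    [0, 0, -3],
    [0, 0, -5],
    [0, 0, -5],
    [0, 0, -5]
  ],
  "twist": [
    [0, 0, 0],
    [0, 0, 0],
    [0, 0, 0],
    [0, 0, 0],
    [0, 0, 0]
  ],
  "grip": [0.6, 0.6, 0.6, 0.6, 0.6]
}}

```text
time: 22.3
ee_pos: [0.4551, -0.3193, 0.1864]
tcp_rot: [-180.0, -0.0, -79.7]
wrist_force: [1.7, -0.7, 0.1]
opening: 0.0511
grasp_force: 0.0
```

Run:
```python
from h import *
np.set_printoptions(precision=4,suppress=True)
p=viewer.camera("scene"); save(p,"fin.png",(260,140,460,340),3)
uv,X=cloud(p); X[:,2]-=.0018
m=(np.abs(X[:,0]-.45)<.05)&(np.abs(X[:,1]+.29)<.11)&(X[:,2]>.02)&(X[:,2]<.05)
Y=X[m]; print(m.sum(),cv2.minAreaRect(Y[:,:2].astype(np.float32)),[np.median(Y[(Y[:,1]>a)&(Y[:,1]<a+.04)&(np.abs(Y[:,0]-.45)<.01)][:,2]) for a in (-.37,-.33,-.29,-.25)])
print(bot.get_obs()["time"],bot.get_obs()["opening"])
```

```text
767 ((0.45131486654281616, -0.29209184646606445), (0.031634196639060974, 0.1732044816017151), 10.385129928588867) [np.float64(0.02693729135777542), np.float64(0.026994732355274855), np.float64(0.026926911209847162), np.float64(0.02731639871657873)]
22.35 0.05117451522903002
```

View pics/fin.png

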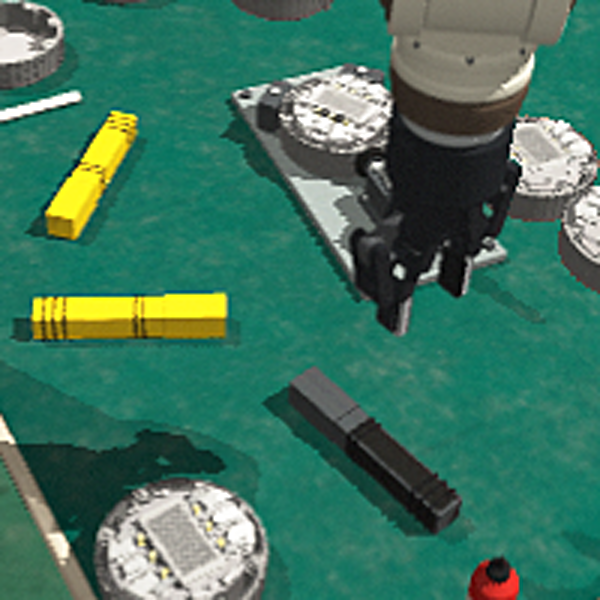

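The bar lies flat (top even at 27 mm along its length) at crop (375,450), clear of everything. The stud sits in the V at (335,115). Handing in.

```bash
python3 -c "
from workcell import bot
print(bot.job_done())"
```

```text
the job is handed in; nothing more can be done
None
```

The job is handed in at about 22 s: the clamp snapped over to its stop with the pad against the stud, and the bar is off and lying flat on the table clear of the fixture; the judge returned no verdict, and I did not measure the pad's hold on the stud.

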